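# Open the filter housing of the gel buffer circulator

### The job

Unscrew the purple cap from the filter housing (anticlockwise seen from above, a bit more than one full turn, so several grasps), without straining its thread or forcing it against the stop just past the point where it lets go, and keep hold of it as the spring underneath pushes it free. Then set the cap down gently, right way up, inside the steel tray, let go, and leave the rest of the bench undisturbed.

Things in the scene. Friction and masses are not known exactly. Their poses are not given: they have to be found in the camera images.
- cap_center (a point): centre (half-way up) of the purple ribbed round screw cap: 48 mm across, 45 mm high, 70 g, open below, z up, white stripe on its flat top along x. It starts screwed onto the housing, top 120 to 123 mm above the bench. Right-handed thread: anticlockwise seen from above raises it, steeply: somewhere between 12 and 24 mm per turn, to be felt. It frees after between 1 and 1 1/3 turns, different at each start
- cap_rim (a point): centre of the cap's open lower edge, 22.5 mm below cap_center. It has 0.7 mm of sideways play. Friction keeps it where it is left while the thread holds. The thread is spoilt if cap and housing are strained against each other by more than 35 N in all (pull, push, sideways, or against the end stop: only about 0.6 rad past the point where the cap frees, a stop on the neck blocks further turning; the spring counts too)
- housing: filter housing fixed to the bench: steel base plate 100 x 100 x 12 mm, cream round body 68 mm across, 70 mm high, pipe stubs at its +y and -y sides (to 55 mm off the axis, 48 mm up), threaded neck under the cap up to 107 mm. Origin on the neck's vertical axis at the bench surface
- neck_top (a point): centre of the neck's top, 107 mm above the bench. An orange spring plunger in it pushes the cap up with about 8 N at first, 6 N as it frees, and then 4 to 8 mm farther (it ends 142 mm above the bench): a cap not held is thrown. The freed cap's skirt still surrounds the neck by about 10 mm: lift it straight up before moving aside; its rim must clear the plunger
- tray: square steel tray 150 x 150 mm, 12 mm high, 4 mm walls and floor, loose, 0.6 kg; origin at the centre of its underside
- spare_cap: cream plastic plug cap, plain disc 38 mm across, 22 mm high, lying between the work places; bystander; origin at the centre of its underside
- marker: dark blue square-sided marker pen, 130 x 13 x 12 mm, lying along its x; bystander; origin at the centre of its underside
- buffer_bottle: clear bottle, 70 mm across, 170 mm high, blue cap; bystander; origin at the centre of its underside
- tip_box: clear and blue pipette tip box 85 x 120 x 61 mm; bystander; origin at the centre of its underside
- tube_rack: orange tube rack 70 x 160 x 50 mm with tubes; bystander; origin at the centre of its underside
- beaker: glass beaker 80 mm across, 90 mm high; bystander; origin at the centre of its underside
- gel_comb: white gel comb, bar 12 x 110 x 12 mm, flat teeth to its +x; bystander; origin at the centre of its underside
- tape_roll: yellow tape roll, 90 mm across, 20 mm high; bystander; origin at the centre of its underside
There are look-alikes about, which are no part of the job. What is meant by the tray is not blue, and is the larger of those in its own colour.

How it is judged:
On the way:
1. the cap is off the neck and held in the gripper (z of cap_center in the frame of housing above 0.14 m and contact force between the fingers and cap above 2 N), for 0.1 s.
At the end, for the whole second after the job is handed in: The cap stands right way up (within 0.1 rad) flat on the tray's floor, its whole footprint inside the tray (centre within 50 mm of the tray's centre along each side), at rest and released (x of cap_center in the frame of tray between -0.05 and 0.05 m and y of cap_center in the frame of tray between -0.05 and 0.05 m and z of cap_center in the frame of tray between 0.022 and 0.031 m and angle between cap_center's own z axis and vertical below 0.1 rad and linear speed of cap below 0.02 m/s); the robot touches nothing.
It fails at once if cap and housing strained against each other with more than 40 N (thread spoilt) (contact force between cap and housing above 40 N).
It fails at once if the cap flies or falls loose (faster than 0.35 m/s while not held, once off the thread) (contact force between the fingers and cap below 2 N and linear speed of cap above 0.35 m/s and (z of cap_center in the frame of housing above 0.126 m or horizontal distance between cap_center and neck_top above 0.05 m)).
It fails at once if the cap is tipped over (more than 0.6 rad) (angle between cap_center's own z axis and vertical above 0.6 rad).
It fails at once if the cap is pressed on the tray with more than 40 N, or the tray is moved by more than 30 mm (contact force between cap and tray above 40 N or distance of tray from where it was at the start of the episode above 0.03 m).
It fails at once if any other thing on the bench is moved by more than 20 mm (distance of any of spare_cap, marker, buffer_bottle, tip_box, tube_rack, beaker, gel_comb, tape_roll from where it was at the start of the episode above 0.02 m).
It also fails if it takes over 67 s, if anything falls off the work surface, if the arm or the gripper's body presses on something with over 40 N, if the wrist force passes 120 N, or if a joint passes its speed limit or range.

### The arm

A 7-joint arm with a two-finger parallel gripper is mounted at the origin on the work surface. World frame = base frame: x ahead of the robot, y to its left, z up, the work surface at z = 0. Lengths are in m, angles in rad, forces in N, time in s.
With the tool pointing down it reaches from about 0.35 to 0.9 m from the base axis. Payload 19.9 kg.
Tool frame: the origin (TCP) lies between the finger pads; the fingertips stand 19 mm ahead of it and the grasp point (between the pads) is the TCP; z points along the fingers, y is the direction in which the jaws open and shut (so a half turn about z gives the same grasp; the last joint's range is limited). The gripper opens to 94 mm and grips with 3 to 60 N. Pads are 16 mm wide; open, the fingers measure 119 mm over their backs; the gripper's body (75 mm by 177 mm) begins 78 mm behind the grasp point.
Start: joints at [1.278, 0.417, -0.01, 1.614, 0.005, 1.111, -0.053], TCP at [0.156, -0.605, 0.189] pointing down, gripper open.
Joint ranges: [-2.81, 2.81], [-0.39, 2.02], [-1.27, 1.25], [0.06, 2.57], [-1.19, 4.33], [0.19, 2], [-2.82, 2.82]. Speed limits (rad/s): [1.89, 1.89, 2.39, 2.39, 3.01, 3.01, 3.01].

### API

Orientations are given as a 3x3 rotation matrix whose columns are the frame's x, y, z axes.
In Python, from rig import robot gives the robot as it stands. Calls block until the motion is done:
- robot.move_ptp(position, orientation): joint-space move of the TCP to a pose.
- robot.move_linear(position, velocity=0.15, frame=None, threshold=None): straight line of the TCP; frame=None keeps the orientation; velocity is the mean speed in m/s. With threshold (N) it stops when the force on the tool has changed by that much, and returns True; else False.
- robot.goto_joints(angles): joint-space move.
- robot.gripper_to(opening): finger opening in m; the grip force is fixed at half the most; returns when the fingers have stopped.
- robot.pause(seconds).
- robot.ik(position, orientation): joint angles nearest the present ones, or None.
- robot.get_state(): the state.
- robot.grab_frame(name): name is "scene" or "side" or "wrist"; returns the picture (400x640x3 uint8, red, green, blue); there is no depth.
- robot.camera_info(name): a dict with "fx", "fy", "cx", "cy" (pixels), "rvec" (rotation vector, rad) and "tvec" (3), from world to camera coordinates, as OpenCV has them. Camera axes: x right, y down, z forward; pixel columns grow to the right and rows downward; lengths in m; the calibration is good to about 2 mm. A picture is of the moment at which its call begins: read the wrist's pose just before it. camera_info takes no time and is no camera call; for the wrist camera it gives the pose at the moment of the call.
A pose or a line that the arm cannot do raises robot.PlanningError and nothing moves.
- robot.sign_off(): hands the job in, once; it reports no verdict.
The state is a dict: "time": time; "qpos": joint angles; "joint_vel": joint speeds; "effort": joint torques, N m; "ee_pos": TCP position; "tool_rot": TCP orientation; "force": force on the tool from outside, world axes, zero at the start; "moment": the same for the moment, N m; "opening": finger opening in m.
Only numpy, scipy, OpenCV 4.12 (cv2) and the standard library are available. Lean on these libraries where they do the work, as an engineer would, in place of code of your own. Each camera call takes 0.05 s, during which the arm holds its last target.

## Working session

There is one attempt and no reset: what is moved stays moved. The work goes in short steps, each a Python script; the robot and the scene stay as the last script left them, time stands still between calls to the robot, and variables do not carry over. Pictures are saved under pics/ and viewed, and the job is handed in when it is done.

```bash
ls; mkdir -p pics; python3 - <<'E'
from rig import robot
import cv2
s=robot.get_state(); print({k:(v.round(3).tolist() if hasattr(v,'round') and not isinstance(v,float) else v) for k,v in s.items()})
for n in ["scene","side","wrist"]:
    cv2.imwrite(f"pics/a_{n}.png",cv2.cvtColor(robot.grab_frame(n),cv2.COLOR_RGB2BGR)); print(n,robot.camera_info(n))
E
```

```text
pics
{'time': 0.0, 'qpos': [1.277, 0.418, -0.01, 1.614, 0.005, 1.111, -0.053], 'joint_vel': [0.0, 0.001, 0.0, -0.001, -0.001, 0.001, -0.001], 'effort': [0.001, -85.126, 0.639, -42.6, -0.049, 0.019, -0.0], 'ee_pos': [0.156, -0.605, 0.188], 'tool_rot': [[0.968, 0.249, -0.0], [0.249, -0.968, 0.001], [-0.0, -0.001, -1.0]], 'force': [0.15, -0.138, 0.545], 'moment': [-0.038, -0.043, -0.034], 'opening': 0.09358764634515639}
scene {'fx': 407.32236005352667, 'fy': 407.32236005352667, 'cx': 319.19738539039673, 'cy': 197.63844516330693, 'rvec': array([ 1.83055551,  1.97550285, -0.56467474]), 'tvec': array([ 0.03184511, -0.37546412,  1.70078611])}
side {'fx': 434.2784172170856, 'fy': 434.2784172170856, 'cx': 317.6052206471406, 'cy': 197.92963325013244, 'rvec': array([ 0.5925151 , -2.72260531,  1.11759551]), 'tvec': array([0.46469895, 0.24246808, 1.16972092])}
wrist {'fx': 289.6994074198841, 'fy': 289.6994074198841, 'cx': 317.3633815893063, 'cy': 201.35804708073127, 'rvec': array([-2.31618167,  1.79382881,  0.23377618]), 'tvec': array([-0.62530715, -0.02703281,  0.39089632])}
```

View pics/a_scene.png

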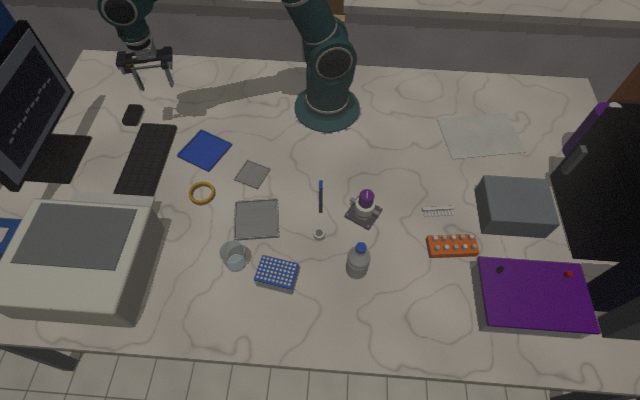

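View pics/a_side.png

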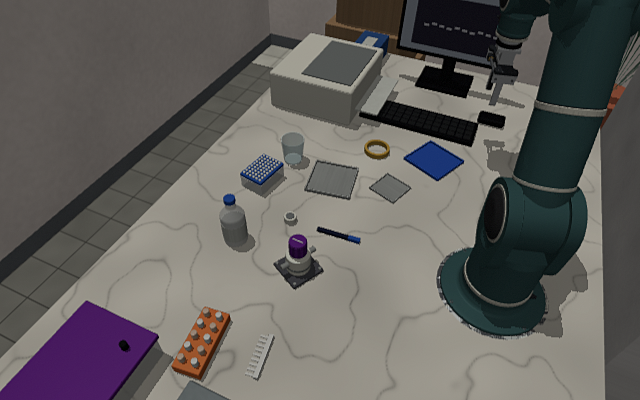

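View pics/a_wrist.png

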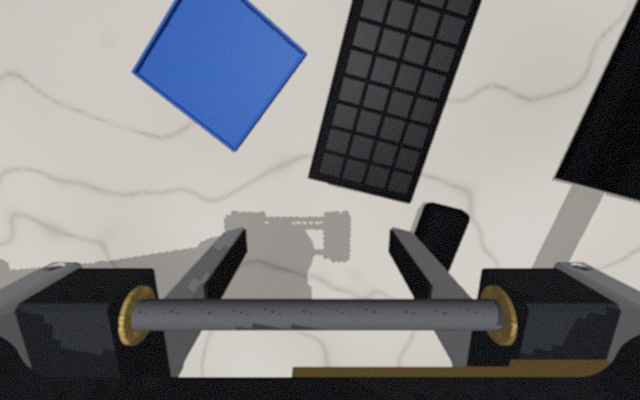

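The scene image shows three trays: blue (205,150), small grey (253,174) and large grey (257,219). The one meant is (257,219), since it's not blue and is the larger of the greys. The purple cap is at (367,198) in scene and (298,245) in side. The marker (321,196) and spare cap (319,234) lie between them.

```bash
cat > h.py <<'E'
import numpy as np, cv2
def cam(i):
    R=cv2.Rodrigues(i["rvec"])[0]; K=np.array([[i["fx"],0,i["cx"]],[0,i["fy"],i["cy"]],[0,0,1]]); return R,np.asarray(i["tvec"]),K
def ray(i,uv):
    R,t,K=cam(i); d=R.T@np.linalg.inv(K)@np.array([uv[0],uv[1],1.]); return -R.T@t,d/np.linalg.norm(d)
def plane(i,uv,z):
    o,d=ray(i,uv); return o+d*(z-o[2])/d[2]
def proj(i,p):
    R,t,K=cam(i); q=K@(R@np.asarray(p)+t); return q[:2]/q[2]
def two(r1,r2):
    (a,d),(b,e)=r1,r2
    A=np.stack([d,-e],1); s=np.linalg.lstsq(A,b-a,rcond=None)[0]
    p,q=a+s[0]*d,b+s[1]*e; return (p+q)/2,np.linalg.norm(p-q)
def purple(img,minA=30):
    h=cv2.cvtColor(img,cv2.COLOR_RGB2HSV)
    m=cv2.inRange(h,(130,90,40),(165,255,255)); return m
E
python3 - <<'E'
from h import *
from rig import robot
infos={n:robot.camera_info(n) for n in("scene","side")}
ims={n:cv2.cvtColor(cv2.imread(f"pics/a_{n}.png"),cv2.COLOR_BGR2RGB) for n in infos}
rs=[]
for n,win in(("scene",(340,170,400,230)),("side",(270,220,330,275))):
    m=purple(ims[n]);w=np.zeros_like(m);x0,y0,x1,y1=win;w[y0:y1,x0:x1]=m[y0:y1,x0:x1]
    k,l,s,c=cv2.connectedComponentsWithStats(w); j=1+np.argmax(s[1:,4]); x,y,ww,hh,a=s[j]
    print(n,s[j],c[j]); uv=(x+(ww-1)/2,y+(hh-1)/2); rs.append(ray(infos[n],c[j]))
    print(plane(infos[n],c[j],.1))
    cv2.imwrite(f"pics/b_{n}.png",cv2.resize(cv2.cvtColor(ims[n][y0-15:y1+15,x0-15:x1+15],cv2.COLOR_RGB2BGR),None,fx=6,fy=6,interpolation=2))
print(two(*rs))
# tray candidates on scene
for n,win in (("scene",(225,150,290,245)),("side",(295,150,420,210))):
    im=ims[n];h=cv2.cvtColor(im,cv2.COLOR_RGB2HSV);x0,y0,x1,y1=win
    print(h[219,257] if n=="scene" else h[180,333], h[130,260] if n=="scene" else h[215,380])
    cv2.imwrite(f"pics/t_{n}.png",cv2.resize(cv2.cvtColor(im[y0:y1,x0:x1],cv2.COLOR_RGB2BGR),None,fx=5,fy=5,interpolation=2))
E
```

```text
scene [360 190  14  12 114] [366.48245614 195.21929825]
[0.4877391  0.16001092 0.1       ]
side [289 235  18  23 248] [297.31048387 244.1733871 ]
[0.49993993 0.1553817  0.1       ]
(array([0.49557122, 0.16038094, 0.10967731]), np.float64(0.003778577808214014))
[ 30  10 107] [ 19  30 137]
[ 40   7 104] [ 21  24 149]
```

```bash
cd pics; python3 -c "
import cv2,numpy as np
ims=[cv2.resize(cv2.imread(f),(400,300)) for f in ('b_scene.png','b_side.png','t_scene.png','t_side.png')]
cv2.imwrite('c.png',np.vstack([np.hstack(ims[:2]),np.hstack(ims[2:])]))"
```

```text
(no output)
```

View pics/c.png

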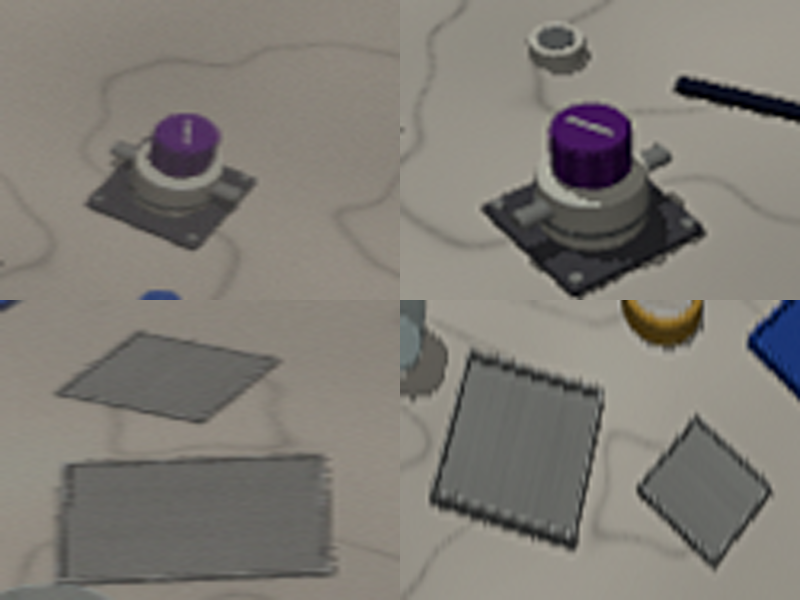

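The crop confirms it: the large grey ribbed square at lower left is the tray, and the small grey diamond is the decoy. Next I'll locate the tray and the hazards, then check the wrist reach.

```bash
python3 - <<'E'
from h import *
from rig import robot
I={n:robot.camera_info(n) for n in("scene","side")}
ims={n:cv2.cvtColor(cv2.imread(f"pics/a_{n}.png"),cv2.COLOR_BGR2RGB) for n in I}
for n,win in (("scene",(225,195,290,243)),("side",(300,155,362,203))):
    h=cv2.cvtColor(ims[n],cv2.COLOR_RGB2HSV);x0,y0,x1,y1=win
    m=np.zeros(h.shape[:2],np.uint8)
    m[y0:y1,x0:x1]=((h[y0:y1,x0:x1,1]<22)&(h[y0:y1,x0:x1,2]<122)).astype(np.uint8)*255
    m=cv2.morphologyEx(m,cv2.MORPH_OPEN,np.ones((3,3)))
    c=max(cv2.findContours(m,0,2)[0],key=cv2.contourArea)
    q=cv2.approxPolyDP(cv2.convexHull(c),5,True)[:,0]
    P=np.array([plane(I[n],u,.008) for u in q]);print(n,q.tolist(),P.round(3).tolist(),P.mean(0))
for nm,uv,z in(("spare",(319,235),.011),("bottlecap",(361,248),.165),("markerA",(321,182),.006),("markerB",(320,211),.006),("tipbox",(277,270),.05),("beaker",(235,260),.03),("comb",(437,210),.006),("rack",(452,245),.04)):
    print(nm,plane(I["scene"],uv,z).round(3))
s=robot.get_state();p=s["ee_pos"];R=s["tool_rot"];ci=robot.camera_info("wrist");Rc,t,K=cam(ci)
print("cam in tool",R.T@(-Rc.T@t-p)); print((R.T@Rc.T).round(3))
for y in np.arange(-3.1,3.2,.4):
    Rt=np.array([[np.cos(y),np.sin(y),0],[np.sin(y),-np.cos(y),0],[0,0,-1]])
    q=robot.ik([.496,.16,.105],Rt); print(round(y,2),None if q is None else np.round(q,2))
E
```

```text
scene [[276, 200], [278, 236], [233, 242], [235, 202]] [[0.473, -0.151, 0.008], [0.615, -0.126, 0.008], [0.648, -0.272, 0.008], [0.493, -0.294, 0.008]] [ 0.55741377 -0.21070735  0.008     ]
side [[317, 160], [356, 167], [349, 199], [304, 190]] [[0.633, -0.272, 0.008], [0.497, -0.296, 0.008], [0.464, -0.143, 0.008], [0.611, -0.119, 0.008]] [ 0.55121408 -0.20746324  0.008     ]
spare [0.602 0.011 0.011]
bottlecap [0.713 0.14  0.165]
markerA [0.382 0.003 0.006]
markerB [0.505 0.008 0.006]
tipbox [ 0.753 -0.108  0.05 ]
beaker [ 0.721 -0.248  0.03 ]
comb [0.468 0.418 0.006]
rack [0.619 0.445 0.04 ]
cam in tool [ 0.07399572  0.00082658 -0.19554267]
[[ 0.001 -0.967 -0.255]
 [ 1.     0.001 -0.   ]
 [ 0.    -0.255  0.967]]
-3.1 [ 0.43  0.54 -1.02  1.92  0.55  0.99  0.77]
-2.7 [ 0.47  0.57 -1.08  1.92  0.6   1.01  1.13]
-2.3 [ 0.47  0.57 -1.08  1.92  0.6   1.01  1.53]
-1.9 [ 0.47  0.57 -1.08  1.92  0.6   1.01  1.93]
-1.5 [ 0.47  0.57 -1.08  1.92  0.6   1.01  2.33]
-1.1 [-1.2   0.57  1.09  1.97 -0.62  0.97 -2.48]
-0.7 [-0.95  0.41  0.72  1.97 -0.35  0.88 -2.32]
-0.3 [ 0.32  0.47 -0.86  1.93  0.43  0.94 -2.62]
0.1 [ 0.29  0.45 -0.81  1.93  0.41  0.93 -2.19]
0.5 [ 0.39  0.51 -0.96  1.93  0.5   0.97 -1.88]
0.9 [ 0.44  0.54 -1.03  1.92  0.56  0.99 -1.52]
1.3 [ 0.46  0.56 -1.06  1.92  0.58  1.   -1.14]
1.7 [ 0.46  0.57 -1.07  1.92  0.59  1.01 -0.75]
2.1 [ 0.47  0.57 -1.08  1.92  0.6   1.01 -0.35]
2.5 [ 0.46  0.57 -1.07  1.92  0.59  1.01  0.05]
2.9 [ 0.44  0.54 -1.03  1.92  0.56  0.99  0.48]
```

```bash
cat >> h.py <<'E'
def Rt(y): return np.array([[np.cos(y),np.sin(y),0],[np.sin(y),-np.cos(y),0],[0,0,-1.]])
E
python3 - <<'E'
from h import *
from rig import robot
C=np.array([.4955,.159])
for k,y in enumerate((1.27,-0.3)):
    robot.move_ptp([*C,.215],Rt(y)); s=robot.get_state(); ci=robot.camera_info("wrist"); im=robot.grab_frame("wrist")
    print(s["time"],s["qpos"].round(2),s["ee_pos"],s["force"].round(2))
    cv2.imwrite(f"pics/w{k}.png",cv2.cvtColor(im,cv2.COLOR_RGB2BGR)); np.savez(f"w{k}.npz",**ci)
E
```

```text
3.0917 [ 0.52  0.39 -1.1   1.82  0.38  1.17 -1.  ] [0.49578199 0.15829934 0.21488129] [ 0.76 -0.68 -0.16]
4.475 [ 0.28  0.28 -0.76  1.82  0.21  1.12 -2.43] [0.49550125 0.15894341 0.21492495] [ 0.28 -0.58  0.28]
```

```bash
python3 - <<'E'
from h import *
L=[]
for k in(0,1):
    ci=dict(np.load(f"w{k}.npz")); im=cv2.cvtColor(cv2.imread(f"pics/w{k}.png"),cv2.COLOR_BGR2RGB)
    m=purple(im); n,l,s,c=cv2.connectedComponentsWithStats(m); j=1+np.argmax(s[1:,4]); x,y,w,h,a=s[j]; print(s[j],c[j])
    cols=(l==j); r=np.where(cols.any(1))[0]
    # widest rows
    wid=[(np.ptp(np.where(cols[q])[0]),q,np.where(cols[q])[0].min(),np.where(cols[q])[0].max()) for q in r]
    W=max(wid); print(W)
    P=plane(ci,((W[2]+W[3])/2,W[1]),.1215); print(P)
    P2=plane(ci,(x+(w-1)/2,y+w/2),.1215);print(P2)
    R,_,_=cam(ci); yax=R[0]; L.append((yax[:2],yax[:2]@P[:2])); 
A=np.array([l[0] for l in L]);b=np.array([l[1] for l in L]);print("center",np.linalg.solve(A,b))
E
python3 -c "
import cv2,numpy as np
a=[cv2.imread(f'pics/w{k}.png')[60:300,120:520] for k in (0,1)]
cv2.imwrite('pics/w01.png',np.hstack(a))"
```

```text
[ 299  170   45   48 1553] [320.36574372 193.83322601]
(np.int64(44), np.int64(202), np.int64(299), np.int64(343))
[0.49885371 0.15369742 0.1215    ]
[0.50180546 0.16330669 0.1215    ]
[ 294  168   45   49 1559] [316.14047466 192.39384221]
(np.int64(44), np.int64(201), np.int64(294), np.int64(338))
[0.4943923  0.16011737 0.1215    ]
[0.50498827 0.15685189 0.1215    ]
center [0.50028629 0.15830869]
```

View pics/w01.png

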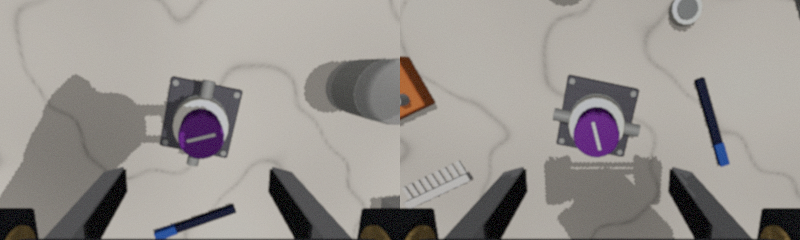

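```bash
python3 - <<'E'
from h import *
for k in(0,1):
    ci=dict(np.load(f"w{k}.npz")); im=cv2.cvtColor(cv2.imread(f"pics/w{k}.png"),cv2.COLOR_BGR2RGB)
    m=purple(im); n,l,s,c=cv2.connectedComponentsWithStats(m); j=1+np.argmax(s[1:,4]); 
    cnt=max(cv2.findContours((l==j).astype(np.uint8),0,2)[0],key=cv2.contourArea)
    f=np.zeros_like(m); cv2.drawContours(f,[cv2.convexHull(cnt)],-1,255,-1); f=cv2.erode(f,np.ones((7,7)))
    h=cv2.cvtColor(im,cv2.COLOR_RGB2HSV); w=(f>0)&(h[...,1]<130)
    ys,xs=np.where(w); r=cv2.minAreaRect(np.stack([xs,ys],1).astype(np.float32)); print(len(xs),r, xs.mean(),ys.mean())
    P=plane(ci,(xs.mean(),ys.mean()),.1215);print(P)
    box=cv2.boxPoints(r);e=sorted([(np.linalg.norm(box[a]-box[b]),a,b) for a,b in((0,1),(1,2))])[-1]
    a,b=plane(ci,box[e[1]],.1215),plane(ci,box[e[2]],.1215);d=b-a;print("stripe yaw",np.arctan2(d[1],d[0]))
E
```

```text
167 ((320.8823547363281, 197.52940368652344), (5.3357834815979, 31.044557571411133), 75.96376037597656) 320.91616766467064 197.52095808383234
[0.50016944 0.15827406 0.1215    ]
stripe yaw -0.04920283142248061
174 ((315.7647399902344, 195.55885314941406), (30.55948829650879, 5.578319072723389), 75.96376037597656) 315.82758620689657 195.632183908046
[0.49988626 0.15860938 0.1215    ]
stripe yaw 3.083303416358292
```

The stripe centre agrees in both wrist views, putting the cap axis at (0.500, 0.1584). Now I'll descend and close in steps, watching the side force.

```bash
python3 - <<'E'
from h import *
from rig import robot
y=-0.4
def st(l):
    s=robot.get_state(); R=s["tool_rot"]; print(l,round(s["time"],2),s["ee_pos"].round(4),"F",s["force"].round(1),"Ftool",(R.T@s["force"]).round(1),"M",s["moment"].round(2),"op",round(s["opening"],4),"q7",round(s["qpos"][6],2)); return s
print(robot.move_linear([.5,.1584,.150],.12,Rt(y))); 
print(robot.move_linear([.5,.1584,.107],.06,Rt(y),threshold=6)); st("down")
for o in(.053,.0505,.0495,.0485): 
    robot.gripper_to(o); s=st(o)
    if np.linalg.norm(s["force"][:2])>6: break
E
```

```text
False
False
down 6.08 [0.5002 0.1586 0.1072] F [-0.8  0.2  0.6] Ftool [-0.8  0.1 -0.6] M [0.09 0.01 0.06] op 0.0942 q7 -2.63
0.053 6.88 [0.5    0.1584 0.107 ] F [-0.1 -0.8  0.4] Ftool [ 0.3  0.8 -0.4] M [ 0.06 -0.02 -0.02] op 0.0525 q7 -2.63
0.0505 7.15 [0.5    0.1584 0.107 ] F [ 0.5 -0.  -0. ] Ftool [ 0.5 -0.2  0. ] M [ 0.   -0.05 -0.07] op 0.0505 q7 -2.63
0.0495 7.38 [0.5    0.1584 0.107 ] F [ 0.5  0.  -0.7] Ftool [ 0.5 -0.3  0.7] M [ 0.02 -0.06  0.  ] op 0.0495 q7 -2.63
0.0485 7.6 [0.5    0.1584 0.107 ] F [ 0.9 -0.2  0.1] Ftool [ 0.9 -0.2 -0.1] M [0.04 0.02 0.03] op 0.0485 q7 -2.63
```

```bash
cat >> h.py <<'E'
from rig import robot
def st(l):
    s=robot.get_state(); R=s["tool_rot"]; print(l,round(s["time"],2),s["ee_pos"].round(4),"F",s["force"].round(1),"Ftool",(R.T@s["force"])[:2].round(1),"Mz",s["moment"].round(2)[2],"op",round(s["opening"],4),"q7",round(s["qpos"][6],2)); return s
def yaw(s): return np.arctan2(s["tool_rot"][1,0],s["tool_rot"][0,0])
E
python3 - <<'E'
from h import *
robot.gripper_to(.0475); s=st("c1")
if np.linalg.norm(s["force"][:2])<8: robot.gripper_to(.040); s=st("c2")
if np.linalg.norm(s["force"])<10:
    for k in(1,2):
        y=-0.4+.1*k
        print(robot.move_linear([.5,.1584,.107+18e-3*(.1*k)/6.2832],.03,Rt(y),threshold=12)); s=st("t"); print(yaw(s))
E
```

```text
c1 7.83 [0.5    0.1584 0.107 ] F [-0.5  0.1 -0.2] Ftool [-0.5  0.1] Mz 0.02 op 0.0474 q7 -2.63
c2 8.19 [0.5    0.1584 0.107 ] F [0.3 0.2 1.2] Ftool [ 0.2 -0.3] Mz 0.04 op 0.0399 q7 -2.63
False
t 8.44 [0.5    0.1584 0.1072] F [ 0.4 -0.5 -0.3] Ftool [0.5 0.3] Mz -0.02 op 0.0399 q7 -2.54
-0.30254137940844855
False
t 8.69 [0.5    0.1584 0.1075] F [0.5 0.1 0.3] Ftool [ 0.5 -0.2] Mz 0.03 op 0.0397 q7 -2.45
-0.2046892293263591
```

Opening reads 40 mm with no contact, which can't be right for a 48 mm cap. I'll look before doing more.

```bash
python3 - <<'E'
from h import *
im=robot.grab_frame("wrist");cv2.imwrite("pics/d_w.png",im[...,::-1])
im=robot.grab_frame("side");cv2.imwrite("pics/d_s.png",cv2.resize(im[150:300,200:400,::-1],None,fx=4,fy=4))
E
```

```text
(no output)
```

View pics/d_w.png

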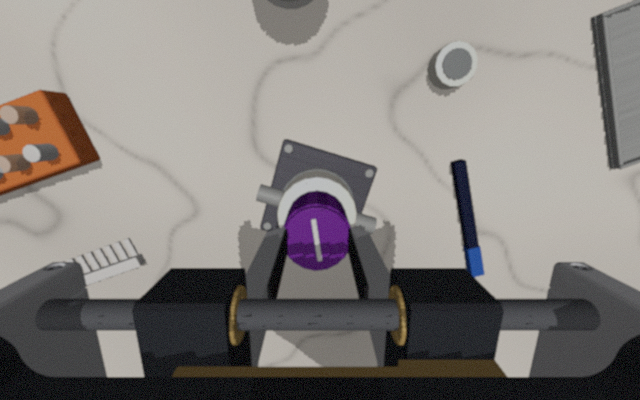

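View pics/d_s.png

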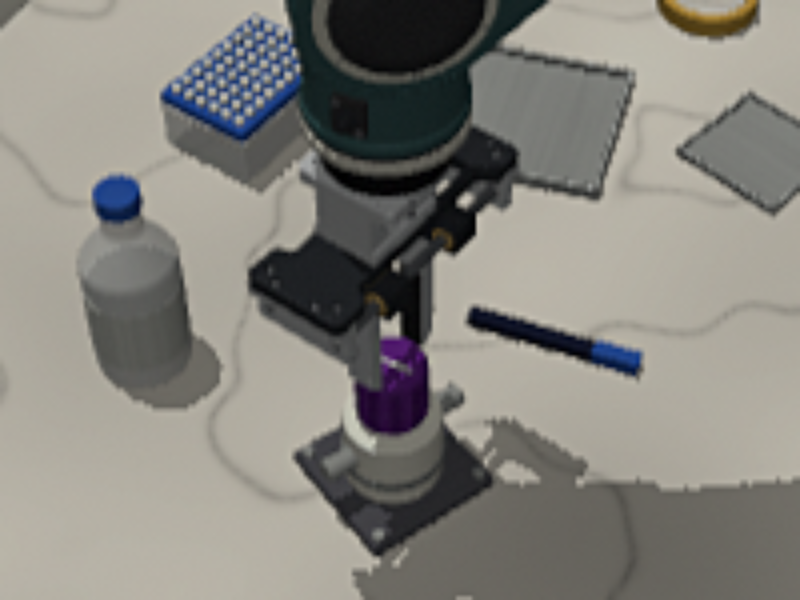

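```bash
python3 - <<'E'
from h import *
im=cv2.imread("pics/d_w.png");cv2.imwrite("pics/d_w2.png",cv2.resize(im[180:300,230:400],None,fx=4.5,fy=4.5,interpolation=2))
s=st("x");p=s["ee_pos"];R=s["tool_rot"]
for n in("wrist","side"):
  ci=robot.camera_info(n)
  for z in(.019,0,-.0145):
    for sy in(-1,1):
      print(n,z,sy,[proj(ci,p+R@np.array([x,sy*.020,z])).round(0).tolist() for x in(-.008,.008)])
  print(n,"cap edges",[proj(ci,np.array([.5,.1584,.1215])+R@np.array([0,sy*.024,0])).round(0).tolist() for sy in(-1,1)])
E
```

```text
x 8.79 [0.5    0.1583 0.1076] F [0.3 0.7 0.4] Ftool [ 0.1 -0.8] Mz -0.03 op 0.0402 q7 -2.45
wrist 0.019 -1 [[291.0, 233.0], [291.0, 214.0]]
wrist 0.019 1 [[342.0, 233.0], [342.0, 214.0]]
wrist 0 -1 [[289.0, 242.0], [288.0, 221.0]]
wrist 0 1 [[344.0, 242.0], [345.0, 222.0]]
wrist -0.0145 -1 [[287.0, 251.0], [286.0, 229.0]]
wrist -0.0145 1 [[346.0, 251.0], [347.0, 229.0]]
wrist cap edges [[281.0, 239.0], [352.0, 240.0]]
side 0.019 -1 [[295.0, 254.0], [290.0, 251.0]]
side 0.019 1 [[304.0, 244.0], [299.0, 241.0]]
side 0 -1 [[294.0, 250.0], [290.0, 247.0]]
side 0 1 [[304.0, 240.0], [299.0, 237.0]]
side -0.0145 -1 [[294.0, 246.0], [289.0, 243.0]]
side -0.0145 1 [[304.0, 236.0], [299.0, 233.0]]
side cap edges [[291.0, 246.0], [302.0, 234.0]]
```

View pics/d_w2.png

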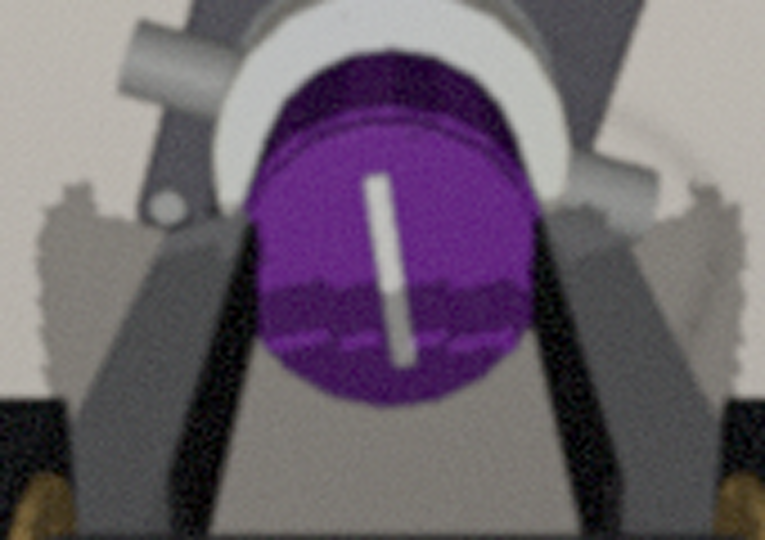

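The stripe hasn't turned, so there is no grip yet. The fingertips sit just outside the cap, so the opening reading runs below the real gap. I'll keep closing in steps.

```bash
python3 - <<'E'
from h import *
for o in (.0385,.037,.0355,.034,.0325,.031):
    robot.gripper_to(o); s=st(o)
    if np.linalg.norm(s["force"][:2])>5 or s["opening"]-o>.0008: break
im=robot.grab_frame("wrist");cv2.imwrite("pics/e_w2.png",cv2.resize(im[180:300,230:400,::-1],None,fx=4.5,fy=4.5,interpolation=2))
E
```

```text
0.0385 9.03 [0.5    0.1584 0.1076] F [-0.7  0.5  0. ] Ftool [-0.8 -0.3] Mz 0.02 op 0.0385 q7 -2.45
0.037 9.28 [0.5    0.1584 0.1076] F [-0.5 -0.   0. ] Ftool [-0.5  0.1] Mz -0.0 op 0.0372 q7 -2.45
0.0355 9.52 [0.5    0.1584 0.1076] F [ 0.5 -0.  -0.2] Ftool [ 0.5 -0.1] Mz 0.05 op 0.0352 q7 -2.45
0.034 9.76 [0.5    0.1584 0.1076] F [-0.3 -0.7  0.4] Ftool [-0.1  0.8] Mz -0.04 op 0.0341 q7 -2.45
0.0325 10.0 [0.5    0.1584 0.1076] F [ 0.1 -0.2 -0.1] Ftool [0.1 0.2] Mz 0.06 op 0.0324 q7 -2.45
0.031 10.24 [0.5    0.1584 0.1076] F [-0.3  0.4 -0.6] Ftool [-0.4 -0.3] Mz -0.06 op 0.0309 q7 -2.45
```

View pics/e_w2.png

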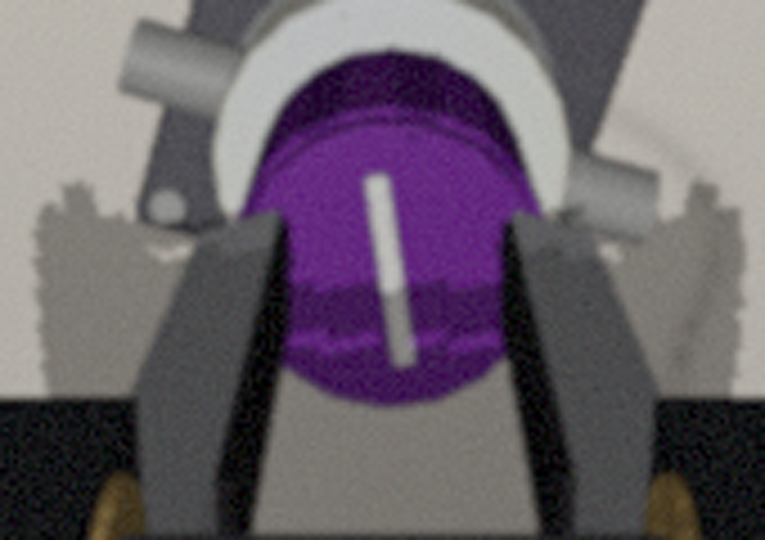

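The fingertips hang above the cap rather than beside it. In both the side and wrist views the tips look about 30 mm higher than "TCP + 19 mm" predicts. I'll check the heights.

```bash
python3 - <<'E'
from h import *
t=np.linspace(0,2*np.pi,60)
for n in("scene","side"):
  ci=robot.camera_info(n)
  for top in(.1215,.104,.09):
    P=[proj(ci,[.5+.024*np.cos(a),.1584+.024*np.sin(a),z]) for a in t for z in(top,top-.045)]
    P=np.array(P);print(n,top,P.min(0).round(1),P.max(0).round(1))
  # base plate centre proj
  print(n,"plate corners",[proj(ci,[.5+a,.1584+b,.012]).round(0).tolist() for a in(-.05,.05) for b in(-.05,.05)])
im=robot.grab_frame("scene");cv2.imwrite("pics/f_s.png",cv2.resize(im[130:280,300:450,::-1],None,fx=4,fy=4,interpolation=2))
im=robot.grab_frame("side");cv2.imwrite("pics/f_d.png",cv2.resize(im[190:290,250:350,::-1],None,fx=6,fy=6,interpolation=2))
E
```

```text
scene 0.1215 [358.  188.6] [374.  208.2]
scene 0.104 [357.6 191.6] [373.4 210.9]
scene 0.09 [357.2 193.8] [372.9 213. ]
scene plate corners [[349.0, 199.0], [378.0, 201.0], [348.0, 223.0], [378.0, 225.0]]
side 0.1215 [287.3 232.6] [306.  257.9]
side 0.104 [287.5 236.9] [306.  261.9]
side 0.09 [287.7 240.2] [306. 265.]
side plate corners [[321.0, 258.0], [306.0, 286.0], [289.0, 246.0], [273.0, 272.0]]
```

View pics/f_d.png

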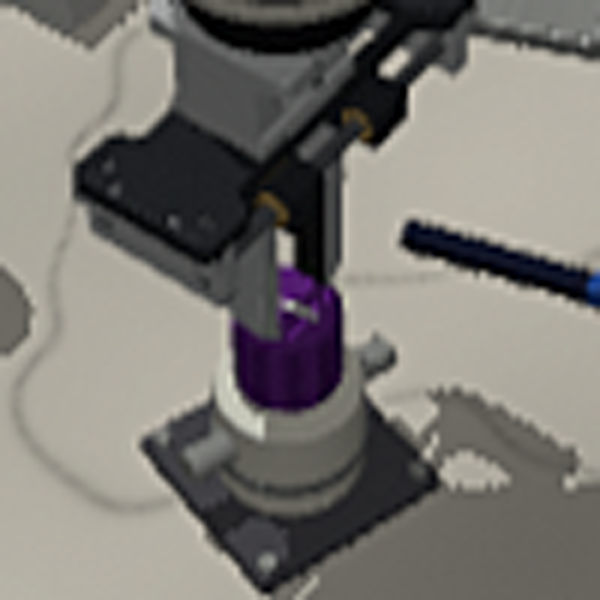

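View pics/f_s.png

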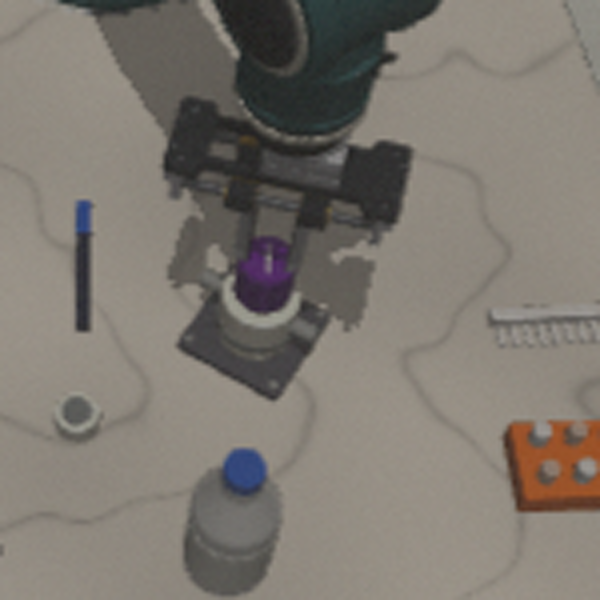

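The fixed cameras put the cap top at about 0.12 m, as stated, with the real tips just above it. So they're about 30 mm shorter than documented. With the gripper open, going 30 mm lower is clear of everything on either assumption, so I'll descend under force guard and try again.

```bash
python3 - <<'E'
from h import *
robot.gripper_to(.08)
print(robot.move_linear([.5,.1584,.078],.06,Rt(-.4),threshold=6)); st("down")
for o in(.056,.052,.050):
    robot.gripper_to(o); s=st(o)
    if np.linalg.norm(s["force"][:2])>5 or s["opening"]-o>.0008: break
im=robot.grab_frame("wrist");cv2.imwrite("pics/g_w2.png",cv2.resize(im[160:300,230:400,::-1],None,fx=4,fy=4,interpolation=2))
im=robot.grab_frame("side");cv2.imwrite("pics/g_d.png",cv2.resize(im[190:290,250:350,::-1],None,fx=6,fy=6,interpolation=2))
E
```

```text
False
down 11.93 [0.5001 0.1586 0.0782] F [ 0.6  0.3 -0.2] Ftool [ 0.4 -0.5] Mz 0.06 op 0.0798 q7 -2.65
0.056 12.5 [0.5    0.1584 0.078 ] F [-0.2  0.4 -0.6] Ftool [-0.4 -0.3] Mz -0.01 op 0.056 q7 -2.66
0.052 12.81 [0.5    0.1584 0.078 ] F [-0.5 -0.3 -0.4] Ftool [-0.4  0.4] Mz 0.04 op 0.052 q7 -2.66
0.05 13.07 [0.5    0.1584 0.078 ] F [ 0.2 -0.4 -0.6] Ftool [0.3 0.3] Mz -0.04 op 0.0499 q7 -2.66
```

View pics/g_w2.png

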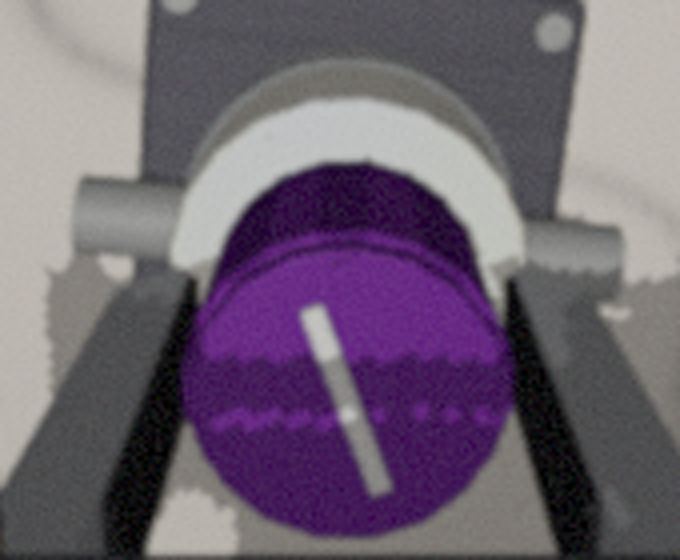

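View pics/g_d.png

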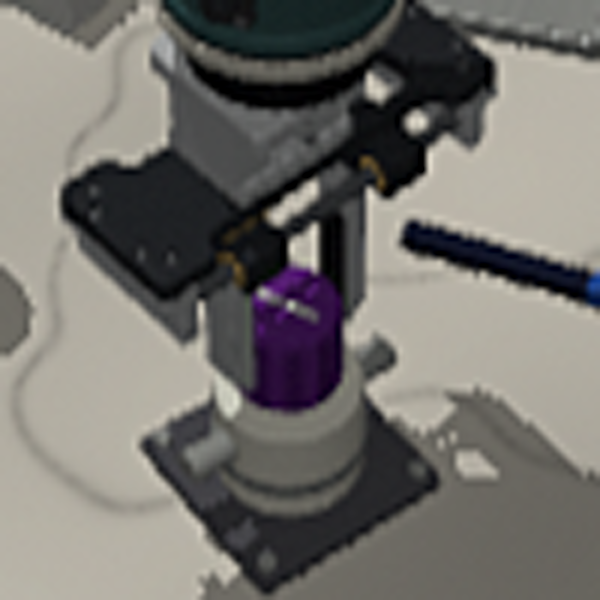

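Now the fingers truly straddle the cap, with about equal gaps left and right. Closing gently.

```bash
python3 - <<'E'
from h import *
for o in(.0490,.0483,.0476,.0468,.046):
    robot.gripper_to(o); s=st(o)
    if np.linalg.norm(s["force"][:2])>5 or s["opening"]-o>.0008: break
E
```

```text
0.049 13.39 [0.5001 0.1585 0.078 ] F [-0.2  1.3 -1.3] Ftool [-0.7 -1.1] Mz -0.01 op 0.0491 q7 -2.66
0.0483 13.61 [0.5001 0.1587 0.0781] F [ 2.2  3.1 -1.2] Ftool [ 0.9 -3.7] Mz 0.04 op 0.0482 q7 -2.66
0.0476 13.82 [0.5002 0.1589 0.0781] F [ 2.2  5.7 -1.4] Ftool [-0.2 -6.1] Mz 0.0 op 0.0479 q7 -2.66
```

```bash
python3 - <<'E'
from h import *
C=np.array([.5003,.1590])
robot.move_linear([*C,.078],.03,Rt(-.4)); s=st("shift")
robot.gripper_to(.0465); s=st("c")
if np.linalg.norm(s["force"][:2])<8: robot.gripper_to(.044); s=st("c2")
E
```

```text
shift 14.07 [0.5002 0.1589 0.078 ] F [0.5 1.4 0.6] Ftool [-0.1 -1.5] Mz -0.02 op 0.0478 q7 -2.66
c 14.29 [0.5003 0.1589 0.078 ] F [-0.9  1.5  0.9] Ftool [-1.4 -1. ] Mz 0.06 op 0.0475 q7 -2.66
c2 14.51 [0.5002 0.1589 0.078 ] F [-0.2  0.8  1.2] Ftool [-0.5 -0.7] Mz 0.01 op 0.0475 q7 -2.66
```

Gripped and centred. Turning now with vertical and lateral force feedback to feel the pitch.

```bash
cat >> h.py <<'E'
import json
def turn(C,z,y,y_end,pitch,step=.2,kz=12.,kl=12.,lim=14,vel=None):
    """helical turn; returns C,z,y,pitch"""
    log=[]
    C=np.array(C,float); n=0
    while y<y_end-1e-6:
        d=min(step,y_end-y); y+=d; z+=pitch*d
        hit=robot.move_linear([*C,z],vel or .02,Rt(y),threshold=lim)
        s=robot.get_state(); F=s["force"]
        e=(yaw(s)-y+np.pi)%(2*np.pi)-np.pi
        print("t%.2f y%.2f e%.3f z%.4f ee%.4f F"%(s["time"],y,e,z,s["ee_pos"][2]),F.round(1),"Mz",s["moment"][2].round(2),"q7",s["qpos"][6].round(2),"op",round(s["opening"],4),"hit" if hit else "",flush=True)
        y+=e if hit else 0
        if np.linalg.norm(F)>22: print("STOP force"); break
        dz=F[2]/kz*.7
        if abs(F[2])>1.2: z+=dz; pitch=np.clip(pitch+.25*dz/d,.0015,.0045)
        dl=F[:2]/kl*.5
        if np.linalg.norm(F[:2])>1.5: C=C+dl
        n+=1
    return C,z,y,pitch
E
python3 - <<'E'
from h import *
print(turn([.5003,.1590],.078,-.4,.4,.018/6.2832))
E
```

```text
t14.86 y-0.20 e-0.004 z0.0786 ee0.0785 F [-0.2  1.2  2.3] Mz 0.11 q7 -2.48 op 0.0476 
t15.56 y0.00 e-0.199 z0.2130 ee0.0788 F [ 2.6  2.2 -1. ] Mz 0.06 q7 -2.48 op 0.0477 hit
t16.70 y0.00 e-0.198 z0.2139 ee0.0788 F [ 1.9  0.5 -1.7] Mz 0.0 q7 -2.48 op 0.0476 hit
t18.15 y0.00 e-0.197 z0.1176 ee0.0783 F [-0.9 -1.   4.3] Mz 0.03 q7 -2.48 op 0.0476 hit
t19.76 y0.01 e-0.199 z0.3689 ee0.0787 F [2.7 0.7 0.5] Mz -0.04 q7 -2.47 op 0.048 hit
t21.75 y0.01 e-0.199 z0.3698 ee0.0789 F [ 2.2  0.6 -0.5] Mz 0.08 q7 -2.47 op 0.0475 hitTraceback (most recent call last):
  File "<stdin>", line 2, in <module>
  File "h.py", line 29, in turn
    hit=robot.move_linear([*C,z],vel or .02,Rt(y),threshold=lim)
rig.PlanningError: the arm cannot follow that straight line within its joint ranges
```

Units slip: my stiffness was in N/mm, not N/m. The force threshold stopped every move within a fraction of a mm, so I'll fix it and add a hard clamp.

```bash
sed -i 's/kz=12.,kl=12./kz=12000.,kl=12000./; s|dz=F\[2\]/kz\*.7|dz=float(np.clip(F[2]/kz*.7,-5e-4,5e-4))|; s|dl=F\[:2\]/kl\*.5|dl=np.clip(F[:2]/kl*.5,-4e-4,4e-4)|; s|        if np.linalg.norm(F)>22.*|        if hit or np.linalg.norm(F)>22: print("STOP"); break|' h.py; sed -n 20,50p h.py
python3 - <<'E'
from h import *
s=st("now"); y=yaw(s); z=s["ee_pos"][2]
print(y); print(turn([.5003,.1590],z,y,y+.4,.018/6.2832,step=.1))
E
```

```text
s=robot.get_state(); R=s["tool_rot"]; print(l,round(s["time"],2),s["ee_pos"].round(4),"F",s["force"].round(1),"Ftool",(R.T@s["force"])[:2].round(1),"Mz",s["moment"].round(2)[2],"op",round(s["opening"],4),"q7",round(s["qpos"][6],2)); return s
def yaw(s): return np.arctan2(s["tool_rot"][1,0],s["tool_rot"][0,0])
import json
def turn(C,z,y,y_end,pitch,step=.2,kz=12000.,kl=12000.,lim=14,vel=None):
    """helical turn; returns C,z,y,pitch"""
    log=[]
    C=np.array(C,float); n=0
    while y<y_end-1e-6:
        d=min(step,y_end-y); y+=d; z+=pitch*d
        hit=robot.move_linear([*C,z],vel or .02,Rt(y),threshold=lim)
        s=robot.get_state(); F=s["force"]
        e=(yaw(s)-y+np.pi)%(2*np.pi)-np.pi
        print("t%.2f y%.2f e%.3f z%.4f ee%.4f F"%(s["time"],y,e,z,s["ee_pos"][2]),F.round(1),"Mz",s["moment"][2].round(2),"q7",s["qpos"][6].round(2),"op",round(s["opening"],4),"hit" if hit else "",flush=True)
        y+=e if hit else 0
        if hit or np.linalg.norm(F)>22: print("STOP"); break
        dz=float(np.clip(F[2]/kz*.7,-5e-4,5e-4))
        if abs(F[2])>1.2: z+=dz; pitch=np.clip(pitch+.25*dz/d,.0015,.0045)
        dl=np.clip(F[:2]/kl*.5,-4e-4,4e-4)
        if np.linalg.norm(F[:2])>1.5: C=C+dl
        n+=1
    return C,z,y,pitch
now 21.75 [0.5008 0.1591 0.0789] F [ 2.2  0.6 -0.5] Ftool [ 2. -1.] Mz 0.08 op 0.0475 q7 -2.47
-0.19236718895100482
t22.00 y-0.09 e-0.002 z0.0792 ee0.0793 F [ 3.1  1.8 -4.2] Mz 0.16 q7 -2.39 op 0.0475 
t22.25 y0.01 e-0.005 z0.0792 ee0.0792 F [ 0.5  1.  -0. ] Mz 0.16 q7 -2.3 op 0.0476 
t22.50 y0.11 e-0.006 z0.0794 ee0.0794 F [-0.8  0.3  2.3] Mz 0.1 q7 -2.22 op 0.0479 
t22.75 y0.21 e-0.006 z0.0798 ee0.0797 F [-0.6 -1.8  0.7] Mz 0.03 q7 -2.13 op 0.0475 
(array([0.5004059 , 0.15900287]), np.float64(0.0797729989617721), np.float64(0.2076328110489952), np.float64(0.0025956420059174354))
```

```bash
python3 - <<'E'
from h import *
r=turn([.5003,.1590],.0798,.2076,1.2076,.0026,step=.25);print(r)
im=robot.grab_frame("wrist");cv2.imwrite("pics/i_w2.png",cv2.resize(im[160:300,230:400,::-1],None,fx=3,fy=3,interpolation=2))
E
```

```text
t23.15 y0.46 e-0.007 z0.0804 ee0.0805 F [-0.3 -0.1  2.1] Mz 0.11 q7 -1.91 op 0.0478 
t23.55 y0.71 e-0.007 z0.0812 ee0.0812 F [0.3 1.4 0.4] Mz 0.14 q7 -1.69 op 0.0479 
t23.95 y0.96 e-0.006 z0.0819 ee0.0818 F [0.6 0.7 0.5] Mz 0.14 q7 -1.48 op 0.0475 
t24.35 y1.21 e-0.007 z0.0826 ee0.0826 F [ 0.8 -0.4  0.4] Mz 0.08 q7 -1.26 op 0.0479 
(array([0.5003, 0.159 ]), np.float64(0.08260950305226976), 1.2076, np.float64(0.002719716029868443))
```

View pics/i_w2.png

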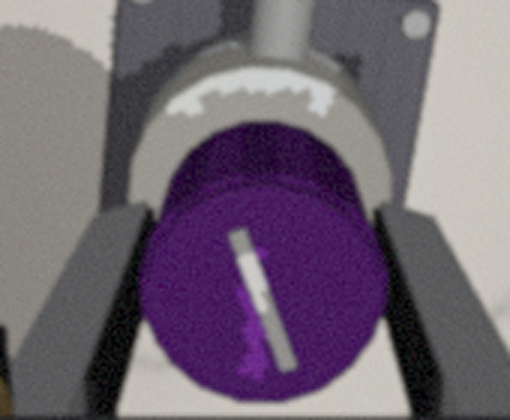

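The stripe has turned with the jaws by 1.6 rad with no slip, and the pitch is about 17 mm/turn. Continuing the stroke.

```bash
python3 - <<'E'
from h import *
try:
    r=turn([.5003,.1590],.0826,1.2076,4.9,.0027,step=.4);print(r)
except Exception as e: print(e); st("x")
E
```

```text
t24.95 y1.61 e-0.005 z0.0837 ee0.0837 F [ 0.9  2.4 -0.6] Mz 0.12 q7 -0.92 op 0.0478 
t25.50 y2.01 e-0.005 z0.0848 ee0.0848 F [-0.4  1.9  2.5] Mz 0.08 q7 -0.56 op 0.0478 
t26.05 y2.41 e-0.005 z0.0860 ee0.0860 F [-1.5  1.7  2.9] Mz 0.05 q7 -0.19 op 0.0481 
t26.60 y2.81 e-0.005 z0.0874 ee0.0872 F [-1.8  0.9 -0.5] Mz 0.1 q7 0.21 op 0.0477 
t27.15 y3.21 e-0.005 z0.0885 ee0.0885 F [-2.1 -0.4  1.7] Mz 0.16 q7 0.6 op 0.0475 
t27.70 y3.61 e-0.005 z0.0898 ee0.0897 F [-0.8  0.4 -2.9] Mz 0.09 q7 1.0 op 0.048 
t28.25 y4.01 e-0.005 z0.0908 ee0.0907 F [ 0.1  0.6 -1.3] Mz 0.14 q7 1.4 op 0.0476 
t28.80 y4.41 e-0.005 z0.0918 ee0.0918 F [-1.  -0.6  0.4] Mz 0.14 q7 1.8 op 0.0474 
t29.35 y4.81 e-0.005 z0.0929 ee0.0930 F [-0.6 -1.6  0.1] Mz 0.11 q7 2.2 op 0.0476 
t29.60 y4.90 e-0.005 z0.0932 ee0.0932 F [-0.4 -0.1 -0.9] Mz 0.15 q7 2.29 op 0.0477 
(array([0.50007071, 0.15921047]), np.float64(0.09320122538106647), 4.9, np.float64(0.002808360563157852))
```

The first stroke gave 5.3 rad and 15.2 mm of rise, so 18 mm/turn. Regrasping with a pure joint-7 rewind.

```bash
python3 - <<'E'
from h import *
robot.gripper_to(.062); s=st("open")
q=np.array(s["qpos"]); q[6]-=3.9; robot.goto_joints(q); s=st("rew"); print(yaw(s))
robot.move_linear([.5001,.1592,.0925],.05,Rt(1.0)); s=st("at")
for o in(.0485,.0475,.044):
    robot.gripper_to(o); s=st(o)
    if np.linalg.norm(s["force"])>9: break
E
```

```text
open 30.06 [0.5001 0.1592 0.0932] F [0.4 1.  0.2] Ftool [-0.9 -0.5] Mz -0.02 op 0.0623 q7 2.3
rew 33.45 [0.5001 0.1592 0.0932] F [ 0.   0.3 -0.2] Ftool [ 0.3 -0.1] Mz 0.02 op 0.0622 q7 -1.6
0.999738995554329
at 33.7 [0.5001 0.1592 0.0924] F [-0.5 -0.   0.2] Ftool [-0.3 -0.4] Mz -0.07 op 0.0622 q7 -1.6
0.0485 34.14 [0.4998 0.1594 0.0925] F [-2.6  1.9 -0.6] Ftool [ 0.2 -3.3] Mz 0.01 op 0.0484 q7 -1.6
0.0475 34.36 [0.4998 0.1594 0.0925] F [-4.6  2.2  0.4] Ftool [-0.7 -5.1] Mz -0.03 op 0.0479 q7 -1.6
0.044 34.58 [0.4998 0.1594 0.0925] F [-5.   2.3  0.3] Ftool [-0.7 -5.4] Mz 0.03 op 0.048 q7 -1.6
```

```bash
python3 - <<'E'
from h import *
C=np.array([.4997,.1594])
robot.move_linear([*C,.0925],.03,Rt(1.0)); s=st("ctr")
r=turn(C,.0925,1.0,1.9,.00285,step=.3);print(r)
E
```

```text
ctr 34.83 [0.4998 0.1594 0.0925] F [-2.5  1.7  0.3] Ftool [ 0.1 -3.1] Mz 0.06 op 0.0474 q7 -1.6
t35.27 y1.30 e-0.004 z0.0934 ee0.0934 F [ 0.  -1.  -0.2] Mz 0.13 q7 -1.3 op 0.0479 
t35.73 y1.60 e-0.005 z0.0942 ee0.0942 F [-0.3  0.4  0.3] Mz 0.07 q7 -1.0 op 0.0476 
t36.17 y1.90 e-0.006 z0.0951 ee0.0951 F [-0.3  0.9  0.6] Mz 0.03 q7 -0.7 op 0.0479 
(array([0.4997, 0.1594]), 0.09506499999999998, 1.9, 0.00285)
```

```bash
python3 - <<'E'
from h import *
C=np.array([.4997,.1594]);z=.09506;y=1.9;p=.00285;d=.15;c=0
while y<4.35:
    y+=d; z+=p*d
    hit=robot.move_linear([*C,z],.02,Rt(y),threshold=12)
    fs=[]
    for _ in range(3): s=robot.get_state(); fs.append(np.r_[s["force"],s["moment"][2]]); robot.pause(.012)
    F=np.mean(fs,0); e=(yaw(s)-y+np.pi)%(2*np.pi)-np.pi
    print("t%.2f y%.2f e%.4f z%.4f ee%.4f F"%(s["time"],y,e,z,s["ee_pos"][2]),F.round(2),"hit" if hit else "")
    if hit or F[3]>.4: print("STOP");break
    c=c+1 if F[2]>3.2 else 0
    if c>=2: print("free?");break
    if F[2]<-1.2: z+=max(F[2]/12000*.7,-3e-4)
    elif 1.2<F[2]: z+=min(F[2]/12000*.5,2e-4)
    if np.linalg.norm(F[:2])>1.5: C=C+np.clip(F[:2]/12000*.5,-3e-4,3e-4)
E
```

```text
t36.49 y2.05 e-0.0062 z0.0955 ee0.0955 F [-0.83 -0.3   0.45  0.07] 
t36.82 y2.20 e-0.0065 z0.0959 ee0.0959 F [-0.15 -0.02  0.82  0.08] 
t37.14 y2.35 e-0.0066 z0.0963 ee0.0965 F [ 0.14 -0.42  3.42  0.05] 
t37.47 y2.50 e-0.0050 z0.0969 ee0.0971 F [0.15 0.22 4.8  0.03] 
free?
```

Fz has stepped up to the spring's push of about 5 N and the torque has dropped, so the cap is free after about 6.7 rad. Lifting straight up.

```bash
python3 - <<'E'
from h import *
C=[.4997,.1594]
print(robot.move_linear([*C,.107],.03,threshold=16)); st("l1")
print(robot.move_linear([*C,.170],.1,threshold=16)); st("l2")
im=robot.grab_frame("wrist");cv2.imwrite("pics/j_w.png",im[...,::-1])
im=robot.grab_frame("side");cv2.imwrite("pics/j_d.png",cv2.resize(im[170:290,240:360,::-1],None,fx=5,fy=5,interpolation=2))
E
```

```text
False
l1 37.96 [0.4995 0.1591 0.1069] F [-0.9 -0.4 -0.9] Ftool [ 0.5 -0.9] Mz 0.03 op 0.0477 q7 -0.08
False
l2 38.74 [0.4995 0.1591 0.1694] F [ 0.7 -0.  -1. ] Ftool [-0.6  0.4] Mz 0.01 op 0.0479 q7 0.05
```

View pics/j_d.png

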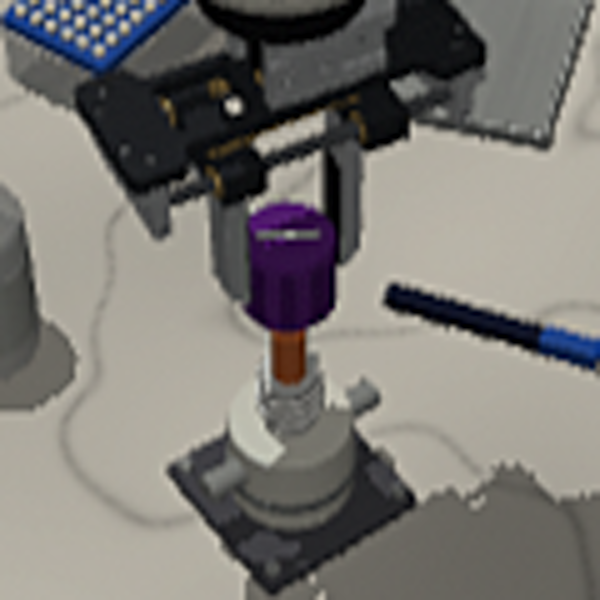

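View pics/j_w.png

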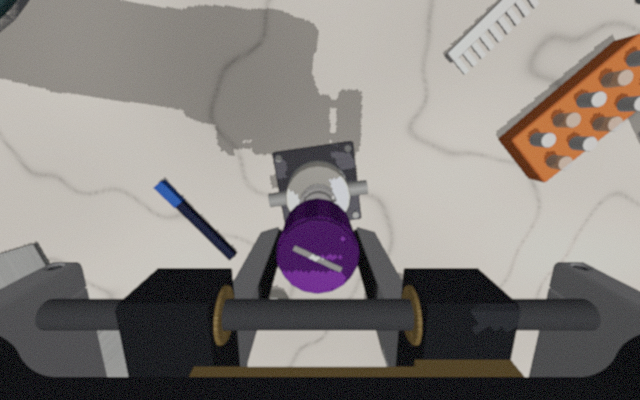

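The cap is held upright and well clear of the plunger. Carrying it over to the tray at about (0.554, -0.209).

```bash
python3 - <<'E'
from h import *
T=[.554,-.209]
robot.move_linear([*T,.172],.17); st("over")
robot.move_linear([*T,.05],.1); st("mid")
im=robot.grab_frame("side");cv2.imwrite("pics/k_d.png",cv2.resize(im[100:240,260:400,::-1],None,fx=4,fy=4,interpolation=2))
E
```

```text
over 41.18 [ 0.554  -0.2084  0.1721] F [ 0.   0.3 -0.9] Ftool [0.2 0.3] Mz 0.0 op 0.0476 q7 0.71
mid 42.55 [ 0.5543 -0.2091  0.0506] F [-0.4  0.4  0.1] Ftool [0.6 0.1] Mz 0.07 op 0.0475 q7 0.62
```

View pics/k_d.png

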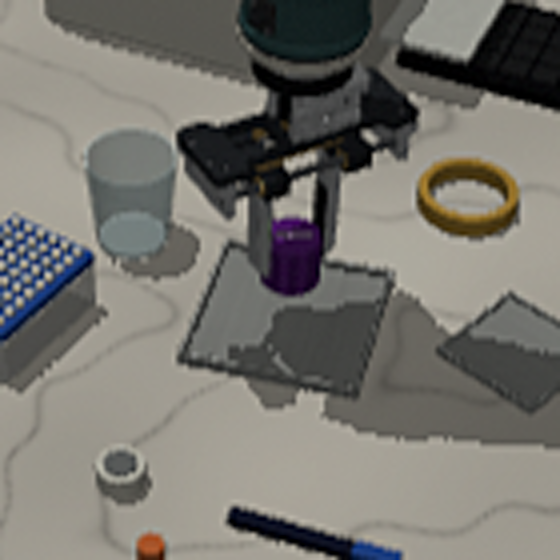

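The side view shows the cap hanging upright over the large tray at about (333,165), clear of the beaker. Lowering it under force guard.

```bash
python3 - <<'E'
from h import *
T=[.554,-.209]
robot.move_linear([*T,.018],.06); st("low")
h=robot.move_linear([*T,-.004],.015,threshold=4); print(h); s=st("touch")
im=robot.grab_frame("side");cv2.imwrite("pics/l_d.png",cv2.resize(im[100:240,260:400,::-1],None,fx=4,fy=4,interpolation=2))
E
```

```text
low 43.28 [ 0.5541 -0.2088  0.0181] F [-0.2  0.9  0.1] Ftool [0.7 0.6] Mz -0.02 op 0.0476 q7 0.59
True
touch 44.21 [ 0.554  -0.209   0.0044] F [-3.1  0.3  8.9] Ftool [ 2.7 -1.6] Mz 0.03 op 0.0474 q7 0.58
```

View pics/l_d.png

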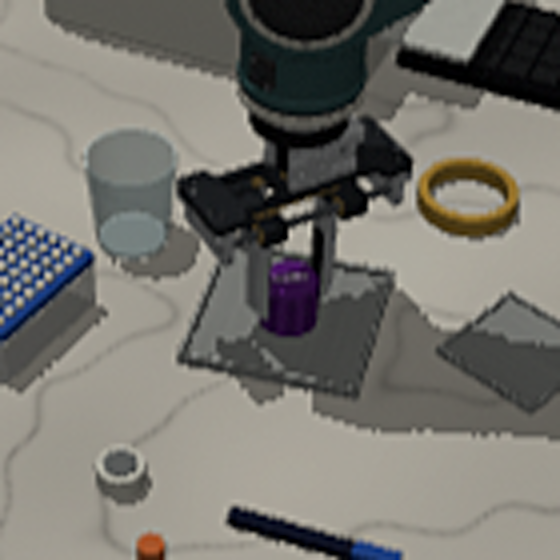

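Contact came at z = 0.0044, which matches the tray floor. The cap stands near the middle of the tray, so I'll release in steps, rise and check.

```bash
python3 - <<'E'
from h import *
T=[.554,-.209]
robot.gripper_to(.05); st("o1"); robot.gripper_to(.072); st("o2")
robot.move_linear([*T,.03],.03); robot.move_linear([*T,.17],.12); s=st("up")
ci=robot.camera_info("wrist");im=robot.grab_frame("wrist");cv2.imwrite("pics/m_w.png",im[...,::-1])
S=robot.grab_frame("side");cv2.imwrite("pics/m_s.png",S[...,::-1])
m=purple(im);n,l,q,c=cv2.connectedComponentsWithStats(m);j=1+np.argmax(q[1:,4]);print(q[j],plane(ci,c[j],.045))
cs=robot.camera_info("side");m=purple(S);m[:, :300]=0;n,l,q,c=cv2.connectedComponentsWithStats(m[:225]);j=1+np.argmax(q[1:,4]);print(q[j],plane(cs,c[j],.03))
E
```

```text
o1 44.52 [ 0.5536 -0.2089  0.0038] F [ 0.5  1.  -0.7] Ftool [0.2 1.1] Mz -0.03 op 0.0499 q7 0.58
o2 45.08 [ 0.5536 -0.2089  0.0039] F [-0.1 -0.2 -1. ] Ftool [ 0.  -0.2] Mz -0.12 op 0.0719 q7 0.58
up 47.41 [ 0.5537 -0.209   0.1693] F [-0.1  0.3 -0.4] Ftool [0.3 0.1] Mz 0.03 op 0.0721 q7 0.72
[ 297  168   42   45 1312] [ 0.55126582 -0.20751939  0.045     ]
[325 165  15  19 159] [ 0.55222711 -0.21079922  0.03      ]
```

View pics/m_w.png

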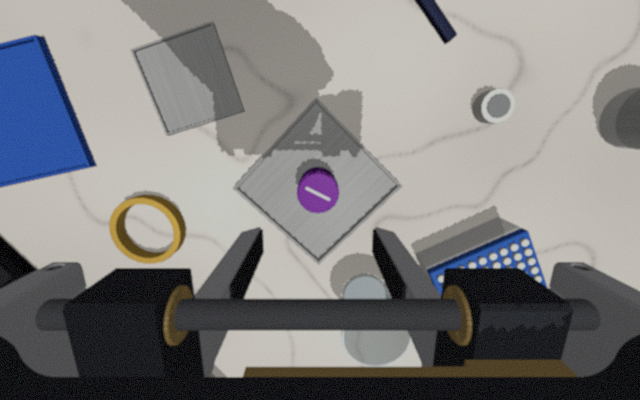

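View pics/m_s.png

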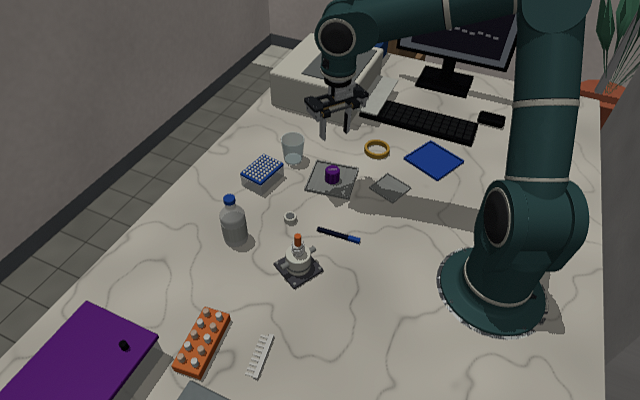

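The wrist view shows the cap upright in the middle of the tray: cap (318,190), tray centre about (318,183). In the side view the bystanders are where they were in the first picture, and the gripper is well clear.

```bash
python3 -c "
from rig import robot
robot.sign_off(); print(robot.get_state()['time'])"
```

```text
the job is handed in; nothing more can be done
the job is handed in; nothing more can be done
```

The cap is off the housing and standing upright near the middle of the large grey tray, released. I handed the job in at about 47.5 s of the 67 s limit; no verdict was reported.

**How it went:**
- **Unscrewing:** it took two grasps, about 6.7 rad in all. The thread rose about 18 mm per turn. It came free when the upward force rose to the spring's roughly 5 N and the torque dropped.
- **Lifting and setting down:** I lifted it straight off the plunger while holding it. It touched the tray floor with about 9 N.

**Last checks:**
- **Cap position:** it measures (0.551, -0.208) in the wrist view and (0.552, -0.211) in the side view. The tray centre is about (0.554, -0.209).
- **Bench:** the gripper is clear, and by eye the other things look unmoved from the first picture.

**What went wrong or disagreed:**
- **Finger length:** the fingertips reach about 30 mm less far than the description says, so my first closing met air above the cap. I corrected this from the pictures.
- **Scripting mistake:** a units error early in the turning commanded wrong heights. The 14 N force stop caught every one of those moves, and the cap shifted less than 1 mm. I never measured the strain on the thread directly; the highest reading I printed while turning was about 6 N.

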